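Load the label feeder and hold its guard open

TASK

Load the label feeder: lower the blue spacer ring and then the white label reel over its upright spindle, each fully home and without letting them drop. Then lift the orange spring-shut guard by its black bar to 60 degrees from its level shut position and finish still holding it there with the gripper, so that a colleague can thread the feeder. Leave the other things on the table alone.

Things in the scene. Friction and masses are not known exactly. Their poses are not given: they have to be found in the camera images.
- feeder: label feeder, fixed to the table: grey base plate 170 x 250 mm (x, y), top 12 mm above the table; origin on the table under its centre. Steel spindle at its (0, -65) mm; feed head on the +y half, 73 mm high, an orange guard on top; between them a black box (x 28 to 62, y -35 to -5 mm, 50 mm high). Its -x side, where the guard's bar is, faces the robot at yaw 0.
- seat (a point): centre of the spindle's foot, on its 48 mm wide aluminium flange, 16 mm above the table; axes as the feeder's, z up. The spindle rises 54 mm from here: 20 mm diameter, the last 10 mm tapered to 12 mm. A ring is home when it sits flat on the flange or on the ring below it.
- spacer: loose blue plastic spacer ring, 56 mm outside, 25 mm bore, 18 mm high, about 50 g, lying flat on the table; origin at the centre of its underside, z along its axis. Goes on first.
- reel: loose white label reel with a brown core, a rigid ring 56 mm outside, 25 mm bore, 28 mm high, about 80 g, lying flat on the table; origin at the centre of its underside, z along its axis. Goes on second, on top of the spacer.
- guard (a joint): opening angle of the orange guard, 0 shut (level) to 1.9 rad. It opens upward about a hinge along the feeder's y axis at the feeder's far (+x) side. A spring and its weight always shut it: about 1.5 N at the bar holds it at any angle.
- guard_hinge (a point): middle of the guard's hinge line, fixed on the feeder at (65, 55, 66) mm in its frame; axes as the feeder's (hinge line along y)
- guard_bar (a point): middle of the guard's black bar: round, 10 mm diameter, along the feeder's y, 72 mm between its arms. Shut: 66 mm above the table, level with the hinge, 160 mm to its -x side. The orange panel's edge is 48 mm from the bar's axis: pinch the bar across (closing along feeder x), fingers 25 to 40 mm open. The bar turns in the fingers, so the tool may keep pointing down.
- date_stamp: bystander: stamp with a red cap and black body, 35 x 58 x 80 mm, loose, origin under its centre
- tally_counter: bystander: grey hand tally counter, 76 x 56 x 30 mm, loose, origin under its centre
- marker_black: bystander: white marker with black cap, 16 x 128 x 18 mm, lying on the table between the rings and the feeder and pointing roughly away from the robot, loose, origin under its centre
Things that resemble listed ones, but are neither listed nor needed, are in the scene too. Several things look just like the reel: the one meant starts farthest to the robot's left.

How it is judged:
By the outcome, as a careful person would: the job done as asked, in the order asked, and still so for the second after the job is handed in, while the arm keeps its last pose, push and grip.
It also fails if it takes over 67 s, if anything falls off the work surface, if the arm or the gripper's body presses on something with over 40 N, if the wrist force passes 120 N, or if a joint passes its speed limit or range.

ROBOT

A 6-joint arm with a two-finger parallel gripper is mounted at the origin on a cart in front of the work surface, level with it; the furniture and walls round the work are solid. World frame = base frame: x ahead of the robot, y to its left, z up, the work surface at z = 0. Lengths are in m, angles in degrees, forces in N, time in s.
With the tool pointing down it reaches from about 0.4 to 0.825 m from the base axis. Payload 7 kg.
Tool frame: the origin (TCP) lies at the very end of the fingers, on their centre line; the grasp point (between the pads) lies hold_point_z behind it (hold_point_z is the distance from the TCP to the grasp point, in m); z points along the fingers, y is the line along which they close (so a half turn about z gives the same grasp; the last joint's range is limited). The gripper opens to 88 mm and grips with 3 to 60 N. Pads are 19 mm wide; open, the fingers measure 130 mm over their backs; the gripper's body (78 mm by 193 mm) begins 47 mm behind the grasp point.
Start: joints at [91.221, 20.546, 0.682, 0, -70.136, -16.507], TCP at [0.178, 0.651, 0.187] pointing down, gripper open.
Joint ranges: [-176.03, 176.03], [-82.01, 121.73], [-58.28, 71.71], [-173.87, 95.51], [-174.79, -0.11], [-173.66, 173.66]. Speed limits (degrees/s): [136.94, 136.94, 172.46, 180, 180, 180].

INTERFACE

Orientations are given as [roll, pitch, yaw] about the fixed x, y, z axes, in that order (R = Rz(yaw) Ry(pitch) Rx(roll)).
In Python, from plant import get_obs, snapshot, close_job, hold_point_z gives the robot as it stands.
- The arm moves only by the tool play_rows, never from a script. Its argument "commands" is a list that holds one entry, the list of rows, each a list of 7 numbers: the shift along the tool's x, y, z in cm, then the turn, a rotation vector about the tool's x, y, z in degrees, then the opening, from 0 (shut) to 1 (fully open). In form: [[[x, y, z, ax, ay, az, fingers], ...]]. A call has 1 to 20 rows; each row is the pose to reach, as a shift and turn from the pose commanded when the call began, along the tool's axes at that moment; what a row does not reach only later rows make up. A row lasts 1/12 s, in which the tool goes at most 41.7 mm and 7.16 degrees, less where a joint would pass 70% of its speed; a pose out of reach is approached as far as the arm can. A call with a gripper value outside its range is refused whole. The fingers move at their own pace and stop on an object; the grip force is fixed at half the most. Time passes only in rows, so rows that repeat a pose let the fingers close. It gives the time, the measured TCP pose, the force, the opening and the grip force at its end, in the units of the state.
- get_obs(): the state, without advancing time (a new reading comes with each control period).
- snapshot(name): name is "scene" or "top"; returns a dict with "frame" (384x512x3 uint8, red, green, blue), "camera_matrix" (3x3 intrinsics, pixels), "origin" and "attitude" of the camera in the world. Camera axes: x right, y down, z forward; pixel columns grow to the right and rows downward; lengths in m; the calibration is good to about 2 mm. A picture is of the moment at which its call begins. There is no depth.
- close_job(): hands the job in; it is judged then, once.
The state is a dict: "clock": time; "joint_pos": joint angles; "qvel": joint speeds; "tau": joint torques, N m; "tool_pos": TCP position; "orientation": TCP orientation; "force": force on the tool from outside, world axes, zero at the start; "moment": the same for the moment, N m; "opening": finger opening in m; "gripper_force": force on a finger pad.
Only numpy, scipy, OpenCV 4.12 (cv2) and the standard library are available. Lean on these libraries where they do the work, as an engineer would, in place of code of your own. Each camera call takes 0.05 s, during which the arm holds its last target. There are 200 camera calls.

## Working session

There is one attempt and no reset: what is moved stays moved. The work goes in short steps, Python scripts to look and compute and a tool call to move; the robot and the scene stay as the last step left them, time stands still between calls to the robot, and variables do not carry over. Pictures are saved under pics/ and viewed, at most 10 in all, crops included, and the job is handed in when it is done.

Besides the shell and the picture viewer there is one more tool, called after ">>>" by a JSON object that holds its "method" and its "body", one argument or row to a line. play_rows: Moves the arm, as the interface text tells. Its arguments: {"type":"object","properties":{"commands":{"type":"array","items":{"type":"array","items":{"type":"array","items":{"type":"number"}}}}},"required":["commands"]}

```bash
ls; mkdir -p pics; cat > h.py <<'E'
import numpy as np,cv2,json
from plant import get_obs,snapshot,close_job,hold_point_z
def save(n,f): cv2.imwrite(f'pics/{n}.png',cv2.cvtColor(f,cv2.COLOR_RGB2BGR))
def ray(s,u,v):
    K=np.array(s['camera_matrix']);A=np.array(s['attitude'],float)
    if A.shape==(3,): 
        from scipy.spatial.transform import Rotation as R
        A=R.from_euler('xyz',A,degrees=True).as_matrix()
    return np.array(s['origin']),A@np.linalg.solve(K,[u,v,1.])
def onz(s,u,v,z):
    o,d=ray(s,u,v);return o+d*(z-o[2])/d[2]
def proj(s,p):
    o,_=ray(s,0,0);K=np.array(s['camera_matrix'])
    A=np.stack([ray(s,*q)[1] for q in [(0,0),(1,0),(0,1)]],1)
    B=np.linalg.solve(K,np.array([[0,1,0],[0,0,1],[1,1,1.]]));Rm=A@np.linalg.inv(B)
    c=K@(Rm.T@(np.array(p)-o));return c[:2]/c[2]
E
python3 - <<'E'
from h import *
for n in('scene','top'):
    s=snapshot(n);save(n+'0',s['frame']);np.save(n+'0.npy',s,allow_pickle=True)
    print(n,s['origin'],s['attitude'],s['camera_matrix'])
print(get_obs(),hold_point_z)
E
```

```text
pics
scene [-0.37958195 -0.55302962  1.41201815] [-141.82997469   -0.143255    -56.87899978] [[496.66424904   0.         261.74184629]
 [  0.         496.66424904 190.45888556]
 [  0.           0.           1.        ]]
top [0.25931253 0.02564097 1.4617575 ] [-168.4978185    -0.72917153  -88.80445557] [[371.37376526   0.         251.41187528]
 [  0.         371.37376526 193.32672404]
 [  0.           0.           1.        ]]
{'clock': 0.1, 'joint_pos': array([ 9.12201284e+01,  2.05884951e+01,  6.38159239e-01, -1.85805793e-02,
       -7.01357645e+01, -1.65064513e+01]), 'qvel': array([ 0.03477586, -0.09554644,  0.09094526,  0.11348753, -0.03186509,
        0.11978357]), 'tau': array([-2.10880103e-04, -5.84163308e+01,  2.93751973e+01,  7.01558277e+00,
        1.02112195e-02, -4.75372633e-05]), 'tool_pos': array([0.17785879, 0.65061914, 0.18579407]), 'orientation': array([ 1.79912485e+02, -7.71762362e-03, -1.52926436e+01]), 'force': array([-0.11866415, -0.61685606,  0.92991693]), 'moment': array([-0.03332105,  0.01354977,  0.02410491]), 'gripper_force': 0.0, 'opening': 0.08778488629681239} 0.0188
```

View pics/top0.png

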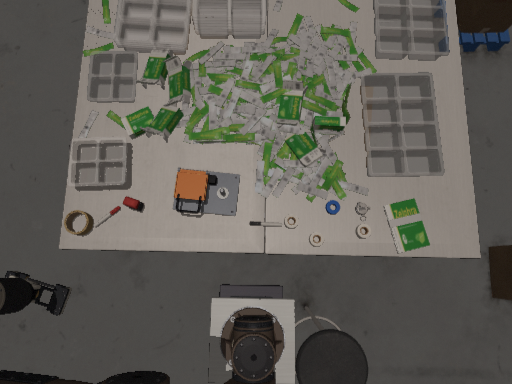

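View pics/scene0.png

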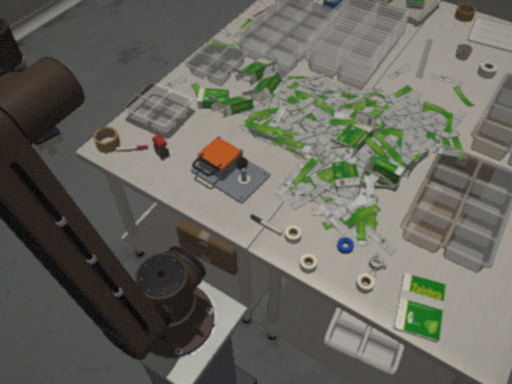

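The top view shows the feeder at about (207,192), with the orange guard on its left and the spindle at about (222,193). The blue ring is at (333,207) and the marker at (265,224). The white reel candidates in top are A (291,222), B (316,240) and C (363,231). A is farthest left (largest y), so it fits the description. Next I'll confirm that in a crop and measure.

```bash
python3 - <<'E'
from h import *
S=np.load('scene0.npy',allow_pickle=True).item();T=np.load('top0.npy',allow_pickle=True).item()
a=T['frame'][160:260,165:385];b=S['frame'][130:300,180:400]
A=cv2.resize(a,None,fx=3.5,fy=3.5,interpolation=cv2.INTER_CUBIC);B=cv2.resize(T['frame'][160:225,165:245],(310,252),interpolation=cv2.INTER_CUBIC);C=cv2.resize(S['frame'][130:205,185:275],(302,252),interpolation=cv2.INTER_CUBIC)
D=np.zeros((600,770,3),np.uint8);D[:350]=A;D[350:,:310]=B[:250];D[350:,320:622]=C[:250];save('crop1',D)
for n,s in(('top',T),('scene',S)):
    f=s['frame'];h=cv2.cvtColor(f,cv2.COLOR_RGB2HSV)
    def blobs(m,lab,amin,zs):
        k,l,st,c=cv2.connectedComponentsWithStats(m.astype(np.uint8))
        for i in range(1,k):
            if st[i,4]>amin:
                x,y,w,hh=st[i,:4];u,v=x+w/2-.5,y+hh/2-.5
                print(n,lab,st[i].tolist(),[onz(s,u,v,z).round(4).tolist() for z in zs])
    blobs((h[...,0]>100)&(h[...,0]<125)&(h[...,1]>140)&(h[...,2]>60),'blue',30,[.009])
    blobs((h[...,0]>3)&(h[...,0]<14)&(h[...,1]>170)&(h[...,2]>120),'orange',50,[.07])
for z,nm,pt,ps in((.014,'A',(291,222),(293,234)),(.014,'B',(316,240),(308,263)),(.014,'C',(363,231),(366,282)),(.07,'spin',(222,190),(243,163))):
    print(nm,onz(T,*pt,z),onz(S,*ps,z))
# table corners
E
```

```text
top blue [500, 30, 9, 12, 84] [[1.292, -1.0863, 0.009]]
top blue [461, 33, 13, 11, 95] [[1.2748, -0.9205, 0.009]]
top blue [487, 33, 12, 10, 95] [[1.2806, -1.034, 0.009]]
top blue [474, 34, 13, 9, 71] [[1.2765, -0.9782, 0.009]]
top blue [326, 201, 14, 13, 108] [[0.5074, -0.31, 0.009]]
scene blue [338, 238, 15, 14, 133] [[0.5065, -0.3084, 0.009]]
scene orange [199, 139, 40, 30, 674] [[0.563, 0.2463, 0.07]]
A [ 0.44315769 -0.14427921  0.014     ] [ 0.44471686 -0.14445587  0.014     ]
B [ 0.37501164 -0.24156483  0.014     ] [ 0.37590786 -0.24174548  0.014     ]
C [ 0.41409809 -0.42634397  0.014     ] [ 0.4163683  -0.42744155  0.014     ]
spin [0.55320617 0.12667222 0.07      ] [0.57396591 0.14546848 0.07      ]
```

View pics/crop1.png

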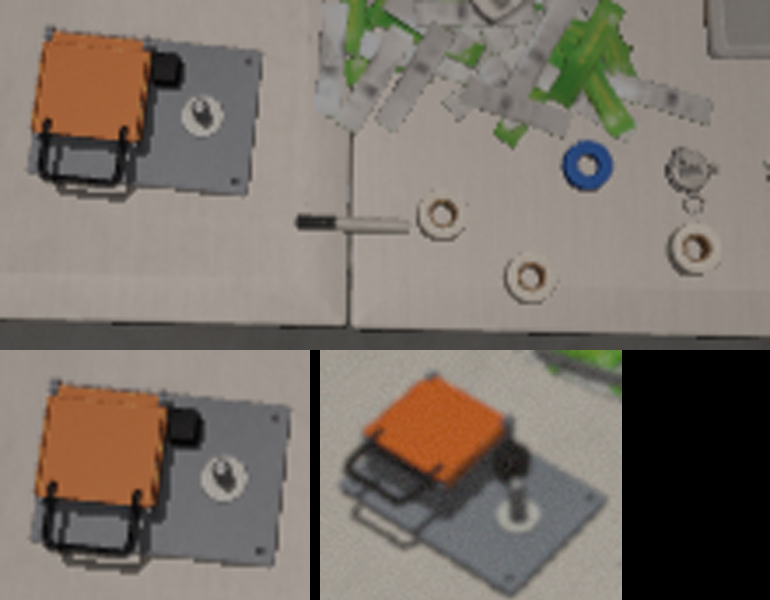

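The crop confirms it. White rings A (441,214), B (530,278) and C (694,248) all look alike, and A is farthest to the robot's left, so A is the reel. The marker's tip lies just left of A, so I'll keep the fingers away from that side. One more measurement before moving.

```bash
cat >> h.py <<'E'
def spindle_tip(): pass
E
python3 - <<'E'
from h import *
S=np.load('scene0.npy',allow_pickle=True).item();T=np.load('top0.npy',allow_pickle=True).item()
c=lambda x,y:(165+(x+.5)/3.5-.5,160+(y+.5)/3.5-.5)
def comp(s,m,pt):
    k,l,st,ce=cv2.connectedComponentsWithStats(m.astype(np.uint8))
    d=[(np.hypot(*(ce[i]-pt)),i) for i in range(1,k) if st[i,4]>8];i=min(d)[1];return l==i,st[i],ce[i]
# plate: grey/blueish pixels
for n,s,pt in(('top',T,(225,200)),('scene',S,(245,185))):
    f=s['frame'].astype(int);h=cv2.cvtColor(s['frame'],cv2.COLOR_RGB2HSV)
    print(n,'plate px',f[pt[1],pt[0]],'table',f[215 if n=='top' else 210,pt[0]+30])
    r,g,b=f[...,0],f[...,1],f[...,2]
    m=(b>=r-2)&(f.sum(2)>210)&(f.sum(2)<460)
    m,st,ce=comp(s,cv2.morphologyEx(m.astype(np.uint8),cv2.MORPH_OPEN,np.ones((3,3))),pt);print('plate',st)
    cs,_=cv2.findContours(m.astype(np.uint8),0,1);cn=max(cs,key=len)
    print(cv2.approxPolyDP(cn,2.5,True).reshape(-1,2).tolist())
    for p in cv2.approxPolyDP(cn,2.5,True).reshape(-1,2): print(onz(s,*map(float,p),.012).round(4).tolist(),end=' ')
    print()
    # flange: bright
    p0=(222,193) if n=='top' else (243,178)
    y0,x0=p0[1]-9,p0[0]-10
    sub=f[y0:y0+18,x0:x0+20]
    mm=(sub[...,0]>sub[...,2]+2)&(sub.sum(2)>380)
    ys,xs=np.nonzero(mm);hull=cv2.convexHull(np.stack([xs,ys],1).astype(np.int32))
    M=cv2.minEnclosingCircle(hull);bx=cv2.boundingRect(hull);u,v=x0+bx[0]+bx[2]/2-.5,y0+bx[1]+bx[3]/2-.5
    print('flange',bx,u,v,onz(s,u,v,.016))
    # rings: brown core, 
    for nm,q in(('A',(291,222) if n=='top' else (293,234)),):
        sub=f[q[1]-11:q[1]+12,q[0]-11:q[0]+12];print(nm);print(sub[...,1])
for q in((262,47),(247,195),(50,27)): print('corner',q,onz(T,*c(*q),.012))
for q in((44,175),(122,181)): print('bar',onz(T,*c(*q),.066))
E
```

```text
top plate px [109 109 112] table [159 150 143]
plate [ 204  172   36   43 1007]
[[210, 172], [217, 176], [218, 183], [210, 186], [204, 212], [234, 214], [239, 175]]
[0.6383, 0.1818, 0.012] [0.6224, 0.1531, 0.012] [0.5937, 0.1479, 0.012] [0.5807, 0.1794, 0.012] [0.4753, 0.1984, 0.012] [0.47, 0.0802, 0.012] [0.6287, 0.0648, 0.012] 
flange (5, 3, 12, 12) 222.5 192.5 [0.55451277 0.12823736 0.016     ]
A
[[150 150 150 151 150 151 151 151 150 151 150 149 148 149 149 149 149 150
  148 148 149 149 148]
 [150 149 151 151 150 150 151 151 151 152 150 148 148 149 149 150 151 150
  149 148 149 149 148]
 [151 149 150 151 151 150 150 150 148 151 151 150 149 150 149 150 151 149
  148 148 147 149 149]
 [153 150 150 151 151 150 150 149 135 151 155 156 154 150 149 150 150 150
  147 148 148 150 149]
 [152 151 151 152 151 150 149 151 151 150 153 153 150 151 150 150 152 149
  148 148 149 149 148]
 [152 150 150 152 151 147 148 151 150 147 145 148 144 147 151 152 156 150
  148 148 149 149 148]
 [152 151 151 151 147 127 153 152 146 107  83  97  78  97 144 151 151 149
  147 148 149 149 148]
 [151 150 152 150 
[... 3739 characters left out ...]
32 114  96  87  93  92  87  89  89  90  89  85  91 115
  145 158 165 162 163]
 [164 163 162 157 156 145 127 116 100  92  88  91  87  90  96 104 117 137
  154 160 159 161 159]
 [159 160 164 165 160 161 158 143 131 116 107 102 103 115 121 136 146 157
  157 159 161 163 163]
 [162 159 161 163 159 165 161 160 154 149 143 136 143 147 152 158 165 165
  161 161 158 161 158]
 [163 164 164 162 159 157 161 162 161 163 160 155 157 166 160 161 158 159
  159 164 156 159 158]]
corner (262, 47) [0.63677002 0.06304777 0.012     ]
corner (247, 195) [0.46474333 0.07521931 0.012     ]
corner (50, 27) [0.65462945 0.30772074 0.012     ]
bar [0.47394605 0.29379058 0.066     ]
bar [0.46930769 0.2091309  0.066     ]
```

>>> {"method": "play_rows", "body": {
  "commands": [
    [[35.5,26.7,0,0,0,-11.3,1],[35.5,26.7,0,0,0,-11.3,1],[35.5,26.7,0,0,0,-11.3,1],[35.5,26.7,0,0,0,-11.3,1],[35.5,26.7,0,0,0,-11.3,1],[35.5,26.7,0,0,0,-11.3,1],[35.5,26.7,0,0,0,-11.3,1],[35.5,26.7,0,0,0,-11.3,1],[35.5,26.7,0,0,0,-11.3,1],[35.5,26.7,0,0,0,-11.3,1],[57.0,83.9,0,0,0,-11.3,1],[57.0,83.9,0,0,0,-11.3,1],[57.0,83.9,0,0,0,-11.3,1],[57.0,83.9,0,0,0,-11.3,1],[57.0,83.9,0,0,0,-11.3,1],[57.0,83.9,0,0,0,-11.3,1],[57.0,83.9,0,0,0,-11.3,1],[57.0,83.9,0,0,0,-11.3,1],[57.0,83.9,0,0,0,-11.3,1],[57.0,83.9,0,0,0,-11.3,1]]
  ]
}}

```text
clock: 1.77
tool_pos: [0.481, -0.0942, 0.1868]
orientation: [-180.0, -0.0, -4.0]
force: [0.7, 0.4, -0.6]
opening: 0.0878
gripper_force: 0.0
```

```bash
cat >> h.py <<'E'
from scipy.spatial.transform import Rotation as R
def go(*targets):
    "targets: (x,y,z,yaw) world -> row numbers (cm, deg) from the present pose"
    o=get_obs();R0=R.from_euler('xyz',o['orientation'],degrees=True)
    print('t',round(o['clock'],2),'tcp',o['tool_pos'].round(4),'rpy',o['orientation'].round(1),'open',round(o['opening'],4),'F',o['force'].round(1),'grip',round(o['gripper_force'],1),'j6',o['joint_pos'][5].round())
    for t in targets:
        d=R0.inv().apply(np.array(t[:3])-o['tool_pos'])*100
        r=(R0.inv()*R.from_euler('xyz',[180,0,t[3]],degrees=True)).as_rotvec(degrees=True)
        print(t,'->',d.round(2).tolist(),r.round(1).tolist())
E
python3 - <<'E'
from h import *
S=np.load('scene0.npy',allow_pickle=True).item();T=np.load('top0.npy',allow_pickle=True).item()
print('A',onz(T,291.2,220.6,.028),onz(S,293,231.3,.028))
go((.507,-.309,.19,-4),(.507,-.309,.05,-4),(.507,-.309,.004,-4))
E
```

```text
A [ 0.44686684 -0.14341676  0.028     ] [ 0.44565064 -0.14304967  0.028     ]
t 1.77 tcp [ 0.481  -0.0942  0.1868] rpy [-180.   -0.   -4.] open 0.0878 F [ 0.7  0.4 -0.6] grip 0.0 j6 74.0
(0.507, -0.309, 0.19, -4) -> [4.09, 21.25, -0.33] [-0.0, -0.0, 0.0]
(0.507, -0.309, 0.05, -4) -> [4.08, 21.25, 13.67] [-0.0, -0.0, 0.0]
(0.507, -0.309, 0.004, -4) -> [4.08, 21.25, 18.27] [-0.0, -0.0, 0.0]
```

>>> {"method": "play_rows", "body": {
  "commands": [
    [[4.1,21.2,0,0,0,0,1],[4.1,21.2,0,0,0,0,1],[4.1,21.2,0,0,0,0,1],[4.1,21.2,0,0,0,0,1],[4.1,21.2,0,0,0,0,1],[4.1,21.2,0,0,0,0,1],[4.1,21.2,13.7,0,0,0,1],[4.1,21.2,13.7,0,0,0,1],[4.1,21.2,13.7,0,0,0,1],[4.1,21.2,13.7,0,0,0,1],[4.1,21.2,13.7,0,0,0,1],[4.1,21.2,13.7,0,0,0,1]]
  ]
}}

```text
clock: 2.77
tool_pos: [0.5073, -0.3066, 0.0492]
orientation: [180.0, 0.1, -4.0]
force: [0.4, -0.3, 0.9]
opening: 0.0876
gripper_force: 0.0
```

```bash
python3 - <<'E'
from h import *
go((.507,-.309,.05,-4),(.507,-.309,.004,-4))
E
```

```text
t 2.77 tcp [ 0.5073 -0.3066  0.0492] rpy [ 1.8e+02  1.0e-01 -4.0e+00] open 0.0876 F [ 0.4 -0.3  0.9] grip 0.0 j6 98.0
(0.507, -0.309, 0.05, -4) -> [-0.01, 0.25, -0.08] [0.0, 0.1, 0.0]
(0.507, -0.309, 0.004, -4) -> [0.0, 0.25, 4.52] [0.0, 0.1, 0.0]
```

>>> {"method": "play_rows", "body": {
  "commands": [
    [[0,0.2,4.5,0,0,0,1],[0,0.2,4.5,0,0,0,1],[0,0.2,4.5,0,0,0,1],[0,0.2,4.5,0,0,0,0.5],[0,0.2,4.5,0,0,0,0.5],[0,0.2,4.5,0,0,0,0.5],[0,0.2,4.5,0,0,0,0.5],[0,0.2,4.5,0,0,0,0.5],[0,0.2,4.5,0,0,0,0.5],[0,0.2,4.5,0,0,0,0.5]]
  ]
}}

```text
clock: 3.6
tool_pos: [0.5075, -0.3085, 0.005]
orientation: [180.0, -0.0, -4.0]
force: [0.0, -0.1, 0.1]
opening: 0.0471
gripper_force: 0.0
```

>>> {"method": "play_rows", "body": {
  "commands": [
    [[0,0,0,0,0,0,1],[0,0,0,0,0,0,1],[0,0,0,0,0,0,1],[0,0,0,0,0,0,1],[0,0,0,0,0,0,1],[0,0,0,0,0,90,1],[0,0,0,0,0,90,1],[0,0,0,0,0,90,1],[0,0,0,0,0,90,1],[0,0,0,0,0,90,1],[0,0,0,0,0,90,1],[0,0,0,0,0,90,1],[0,0,0,0,0,90,1],[0,0,0,0,0,90,1],[0,0,0,0,0,90,1],[0,0,0,0,0,90,1],[0,0,0,0,0,90,1],[0,0,0,0,0,90,1],[0,0,0,0,0,90,1]]
  ]
}}

```text
clock: 5.18
tool_pos: [0.5074, -0.3085, 0.0046]
orientation: [180.0, 0.0, -94.2]
force: [0.2, -0.3, 0.1]
opening: 0.0878
gripper_force: 0.0
```

>>> {"method": "play_rows", "body": {
  "commands": [
    [[0,0,0,0,0,0,0.5],[0,0,0,0,0,0,0.5],[0,0,0,0,0,0,0.5],[0,0,0,0,0,0,0.5],[0,0,0,0,0,0,0.5],[0,0,0,0,0,0,0.5],[0,0,0,0,0,0,0.5]]
  ]
}}

```text
clock: 5.77
tool_pos: [0.5074, -0.3085, 0.0047]
orientation: [-180.0, -0.0, -94.0]
force: [0.1, 0.4, -0.3]
opening: 0.0472
gripper_force: 0.0
```

```bash
python3 - <<'E'
from h import *
go((.507,-.309,.004,-94))
s=snapshot('scene');f=cv2.resize(s['frame'][170:300,250:450],(800,520));save('sq1',f)
E
```

```text
t 5.77 tcp [ 0.5074 -0.3085  0.0047] rpy [-180.   -0.  -94.] open 0.0472 F [ 0.1  0.4 -0.3] grip 0.0 j6 8.0
(0.507, -0.309, 0.004, -94) -> [0.05, 0.04, 0.07] [-0.0, -0.0, 0.0]
```

View pics/sq1.png

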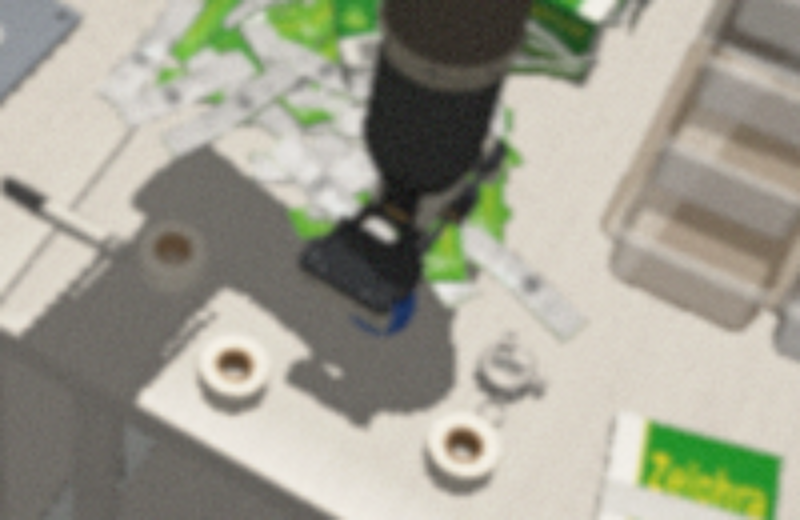

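The blue arc at crop (385,315) is still at the ring's original place, under the fingers. The fingers may not have finished closing, so I'll check that.

>>> {"method": "play_rows", "body": {
  "commands": [
    [[0,0,0,0,0,0,0.45],[0,0,0,0,0,0,0.45],[0,0,0,0,0,0,0.45],[0,0,0,0,0,0,0.45]]
  ]
}}

```text
clock: 6.15
tool_pos: [0.5074, -0.3085, 0.0047]
orientation: [-180.0, -0.0, -94.0]
force: [0.1, -0.0, -0.4]
opening: 0.0398
gripper_force: 0.0
```

```bash
python3 - <<'E'
from h import *
go((.507,-.309,.004,-94))
s=snapshot('scene');t=snapshot('top');p=get_obs()['tool_pos']
for n,q in(('s',s),('t',t)):
    f=q['frame'];h=cv2.cvtColor(f,cv2.COLOR_RGB2HSV);m=(h[...,0]>100)&(h[...,0]<125)&(h[...,1]>140)&(h[...,2]>40)
    c=proj(q,p).round().astype(int);print(n,'tcp px',c)
    ys,xs=np.nonzero(m);k=np.hypot(xs-c[0],ys-c[1])<40;print(k.sum(),xs[k].min(),xs[k].max(),ys[k].min(),ys[k].max()) if k.any() else None
a=cv2.resize(s['frame'][210:275,300:390],(790,570),interpolation=cv2.INTER_CUBIC);save('sq2',a)
E
```

```text
t 6.15 tcp [ 0.5074 -0.3085  0.0047] rpy [-180.   -0.  -94.] open 0.0398 F [ 0.1 -0.  -0.4] grip 0.0 j6 8.0
(0.507, -0.309, 0.004, -94) -> [0.05, 0.04, 0.07] [-0.0, -0.0, 0.0]
s tcp px [345 245]
22 348 352 244 251
t tcp px [332 207]
33 326 338 201 211
```

View pics/sq2.png

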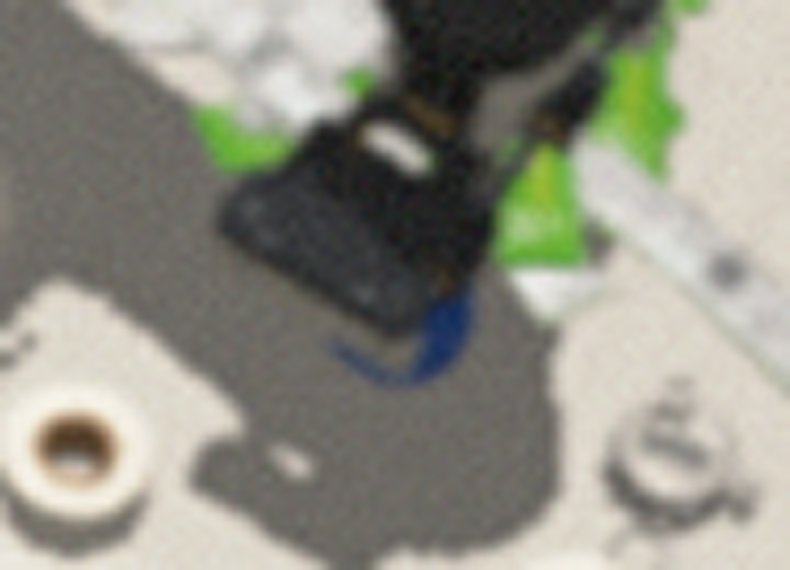

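```bash
python3 - <<'E'
from h import *
t=snapshot('top');s=snapshot('scene')
a=cv2.resize(t['frame'][170:245,285:385],(800,600),interpolation=cv2.INTER_CUBIC)
p=get_obs()['tool_pos']
X=np.array([np.cos(np.radians(-4)),np.sin(np.radians(-4)),0])
for dz in(0,.0188,.066):
  for d in(-.041,-.02,.02,.041):
    c=proj(t,p+X*d+[0,0,dz]);u=((c-[285,170]+.5)*8).astype(int);cv2.circle(a,tuple(int(i) for i in u),4,(255,0,0) if dz==0 else (255,255,0) if dz<.03 else (0,255,0),-1)
save('sq3',a)
E
```

```text
(no output)
```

View pics/sq3.png

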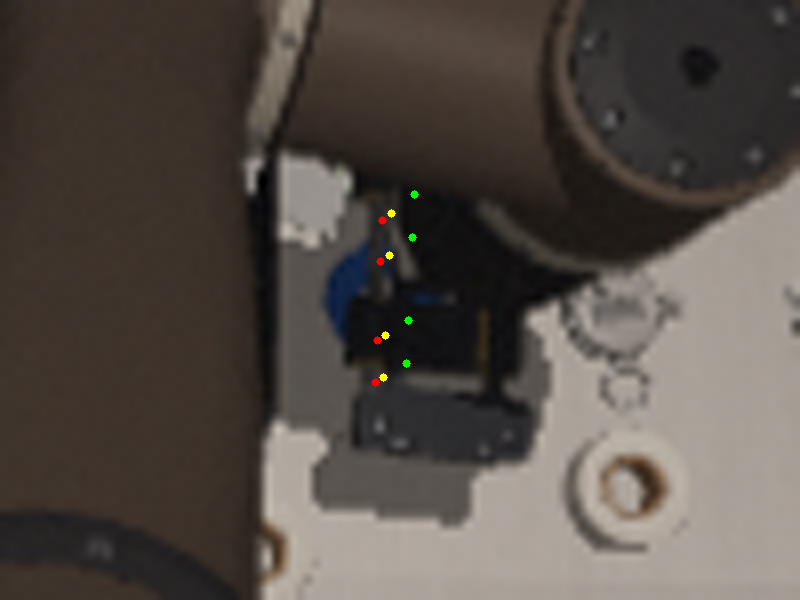

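The top crop shows the blue ring at (345,295) beside the fingers, with the near fingertip around (370,370). I can't tell from this whether the ring is held, so I'll close further and read the force.

>>> {"method": "play_rows", "body": {
  "commands": [
    [[0,0,0,0,0,0,0.3],[0,0,0,0,0,0,0.3],[0,0,0,0,0,0,0.3],[0,0,0,0,0,0,0.3]]
  ]
}}

```text
clock: 6.68
tool_pos: [0.5074, -0.3085, 0.0047]
orientation: [180.0, 0.0, -94.0]
force: [-0.1, 0.3, 0.1]
opening: 0.0267
gripper_force: 0.0
```

>>> {"method": "play_rows", "body": {
  "commands": [
    [[0,0,0.2,0,0,0,0.3],[0,0,0.4,0,0,0,0.3],[0,0,0.4,0,0,0,0.3]]
  ]
}}

```text
clock: 6.93
tool_pos: [0.5071, -0.3084, 0.0001]
orientation: [180.0, 0.0, -94.0]
force: [-0.4, -0.7, -1.2]
opening: 0.0262
gripper_force: 0.0
```

```bash
python3 - <<'E'
from h import *
go((.507,-.309,.004,-94))
s=snapshot('scene');t=snapshot('top');p=get_obs()['tool_pos']
for n,q in(('s',s),('t',t)):
    f=q['frame'];h=cv2.cvtColor(f,cv2.COLOR_RGB2HSV);m=(h[...,0]>100)&(h[...,0]<125)&(h[...,1]>120)&(h[...,2]>30)
    c=proj(q,p).round().astype(int);print(n,'tcp px',c)
    for y in range(c[1]-12,c[1]+12): print(''.join('#' if m[y,x] else 'o' if f[y,x].sum()<150 else '.' for x in range(c[0]-18,c[0]+18)))
E
```

```text
t 6.93 tcp [ 5.071e-01 -3.084e-01  1.000e-04] rpy [180.   0. -94.] open 0.0262 F [-0.4 -0.7 -1.2] grip 0.0 j6 8.0
(0.507, -0.309, 0.004, -94) -> [0.06, 0.0, -0.39] [0.0, 0.0, 0.0]
s tcp px [345 246]
...........ooooooooooooooooooo......
.............ooooooooooooooooo......
..............ooooooooooooooo.......
.............o.oooooooooooooo.......
.o........o.o...ooooooooooooo.......
..o.............oooooo..oooo........
....oo........o..ooooo..oooo........
.......o...........ooo..............
.......oo...........ooo.............
.........o..............oo..........
.......................###..........
............o.......oo####..........
.............o........####..........
..................o..#####..........
..................o...####..........
.....................####...........
.....................###............
.....................###............
....................................
....................................
....................................
....................................
....................................
....................................
t tcp px [332
[... 193 characters left out ...]
oooo...........oo..ooooooooooooo..
oooooo..........#ooo..oooooooooooooo
oooooo........###oooo.oooooooooooooo
oooooo.......####oooo.oooooooooooooo
oooooo......#####oooo..ooooooooooooo
oooooo......####oooooooooooooooooooo
oooooo......##oooooooooooooooooooooo
oooooo......##oooooooooooooooooooooo
oooooo......##oooooooooooooooooooooo
oooooo......##oooooooooooooooooooooo
oooooo.......#oooooooooooooooooooooo
oooooo.......#oooooooooooooooooooooo
oooooo........oooooooooooooooooooooo
oooooo........oooooooooooooooooooooo
oooooo..........oo.ooooooooooooooooo
oooooo..........oo.oo.......oo.oooo.
oooooo..........oo.oo..........ooo..
oooooo...........o.oo..........ooo..
oooooo............oooo.........ooo..
```

>>> {"method": "play_rows", "body": {
  "commands": [
    [[0,0,0.1,0,0,0,0.3],[0,0,0.2,0,0,0,0.3],[0,0,0.3,0,0,0,0.3]]
  ]
}}

```text
clock: 7.28
tool_pos: [0.5074, -0.3085, -0.0024]
orientation: [-180.0, -0.0, -94.0]
force: [-0.2, -0.2, 0.1]
opening: 0.0263
gripper_force: 0.0
```

>>> {"method": "play_rows", "body": {
  "commands": [
    [[0,0,0.1,0,0,0,0.3],[0,0,0.2,0,0,0,0.3],[0,0,0.3,0,0,0,0.3],[0,0,0.4,0,0,0,0.3],[0,0,0.5,0,0,0,0.3],[0,0,0.5,0,0,0,0.3]]
  ]
}}

```text
clock: 7.78
tool_pos: [0.5073, -0.3084, -0.0076]
orientation: [180.0, 0.0, -94.0]
force: [-0.0, 1.0, 0.3]
opening: 0.0262
gripper_force: 0.0
```

There's no contact even with the reported TCP below the table, so the fingertips must really sit higher than reported. I'll lift clear and check that by triangulating them.

>>> {"method": "play_rows", "body": {
  "commands": [
    [[0,0,-10.8,0,0,0,0.3],[0,0,-10.8,0,0,0,0.3],[0,0,-10.8,0,0,0,0.3],[0,0,-10.8,0,0,0,0.3],[0,0,-10.8,0,0,0,0.3]]
  ]
}}

```text
clock: 8.2
tool_pos: [0.5086, -0.3088, 0.1028]
orientation: [-179.8, -0.0, -94.0]
force: [-0.6, -0.3, -0.6]
opening: 0.0262
gripper_force: 0.0
```

```bash
python3 - <<'E'
from h import *
go()
D=np.zeros((600,800,3),np.uint8);p=get_obs()['tool_pos'];X=np.array([np.cos(np.radians(-4)),np.sin(np.radians(-4)),0])
for i,n in enumerate(('scene','top')):
    s=snapshot(n);c=proj(s,p);x0,y0=int(c[0])-28,int(c[1])-48
    a=cv2.resize(s['frame'][y0:y0+85,x0:x0+57],(399,595),interpolation=cv2.INTER_CUBIC)
    for dz,col in((0,(255,0,0)),(.02,(255,255,0)),(.04,(0,255,255))):
        for d in(-.013,.013):
            u=(proj(s,p+X*d+[0,0,dz])-[x0,y0]+.5)*7;cv2.circle(a,(int(u[0]),int(u[1])),3,col,-1)
    D[:595,i*401:i*401+399]=a;print(n,x0,y0,c)
save('tip',D)
E
```

```text
t 8.2 tcp [ 0.5086 -0.3088  0.1028] rpy [-179.8   -0.   -94. ] open 0.0262 F [-0.6 -0.3 -0.6] grip 0.0 j6 8.0
scene 321 180 [349.40178317 228.30857427]
top 309 154 [337.8650036 202.5674207]
```

View pics/tip.png

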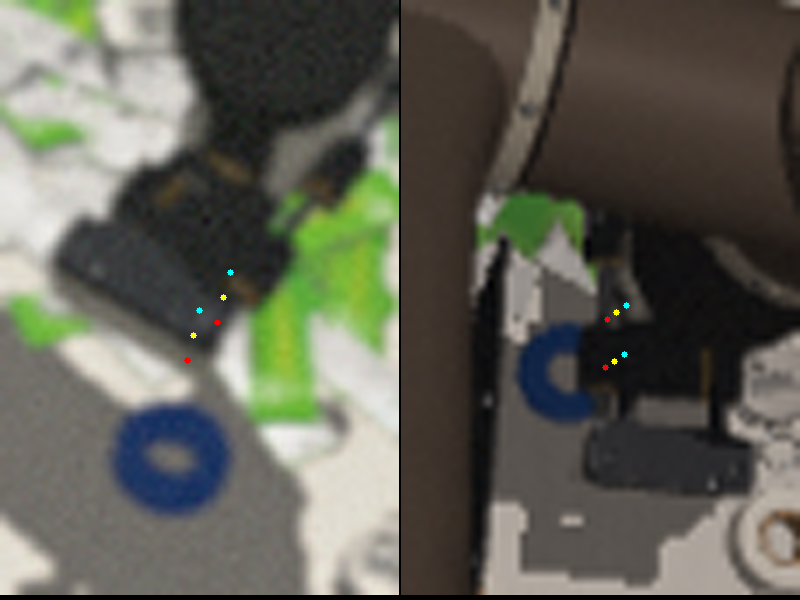

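The slab at (130,300) left is the gripper's body, and it hides the fingers from the scene camera. I'll turn the tool so that camera sees both fingers side-on.

>>> {"method": "play_rows", "body": {
  "commands": [
    [[0,0,-8,0,0,71,0.6],[0,0,-8,0,0,71,0.6],[0,0,-8,0,0,71,0.6],[0,0,-8,0,0,71,0.6],[0,0,-8,0,0,71,0.6],[0,0,-8,0,0,71,0.6],[0,0,-8,0,0,71,0.6],[0,0,-8,0,0,71,0.6],[0,0,-8,0,0,71,0.6],[0,0,-8,0,0,71,0.6],[0,0,-8,0,0,71,0.6],[0,0,-8,0,0,71,0.6]]
  ]
}}

```text
clock: 9.3
tool_pos: [0.5068, -0.3083, 0.1793]
orientation: [179.9, -0.1, -164.8]
force: [-0.2, -0.1, -0.1]
opening: 0.0527
gripper_force: 0.0
```

```bash
python3 - <<'E'
from h import *
go();o=get_obs();p=o['tool_pos'];Rm=R.from_euler('xyz',o['orientation'],degrees=True).as_matrix()
D=np.zeros((600,800,3),np.uint8)
for i,n in enumerate(('scene','top')):
    s=snapshot(n);c=proj(s,p);x0,y0=int(c[0])-28,int(c[1])-48
    a=cv2.resize(s['frame'][y0:y0+85,x0:x0+57],(399,595),interpolation=cv2.INTER_CUBIC)
    a=np.clip(a.astype(float)*1.8,0,255).astype(np.uint8)
    for dz,col in((0,(255,0,0)),(.0188,(255,255,0)),(.066,(0,255,255))):
        for d in(-.5,.5):
            u=(proj(s,p+Rm[:,1]*d*o['opening']-Rm[:,2]*dz)-[x0,y0]+.5)*7;cv2.circle(a,(int(u[0]),int(u[1])),3,col,-1)
    D[:595,i*401:i*401+399]=a;print(n,x0,y0,c)
save('tip2',D)
E
```

```text
t 9.3 tcp [ 0.5068 -0.3083  0.1793] rpy [ 1.799e+02 -1.000e-01 -1.648e+02] open 0.0527 F [-0.2 -0.1 -0.1] grip 0.0 j6 -62.0
scene 324 166 [352.54858584 214.60606537]
top 314 151 [342.97057066 199.25805791]
```

View pics/tip2.png

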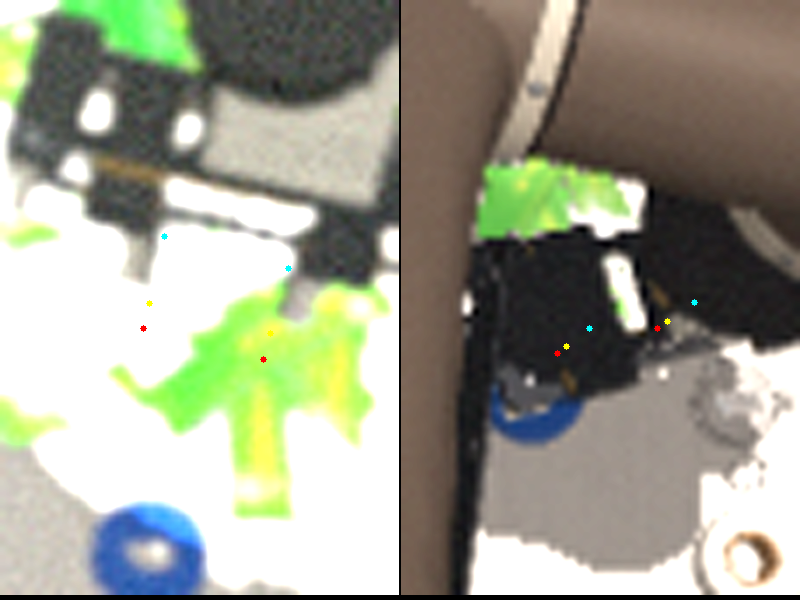

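The scene crop now clearly shows the real fingertips at about (140,278) and (288,315). They are about 33 mm above the reported TCP (red dots) purely along the tool axis, with no sideways offset. I'll calibrate by descending open around the ring until the tips touch.

>>> {"method": "play_rows", "body": {
  "commands": [
    [[0,0,10,0,0,0,1],[0,0,10,0,0,0,1],[0,0,10,0,0,0,1],[0,0,19.5,0,0,0,1],[0,0,19.5,0,0,0,1],[0,0,19.5,0,0,0,1],[0,0,19.5,0,0,0,1],[0,0,19.7,0,0,0,1],[0,0,19.9,0,0,0,1],[0,0,20.0,0,0,0,1]]
  ]
}}

```text
clock: 10.23
tool_pos: [0.5092, -0.309, -0.0172]
orientation: [-179.9, 0.2, -164.9]
force: [0.8, 0.1, 1.0]
opening: 0.0874
gripper_force: 0.0
```

>>> {"method": "play_rows", "body": {
  "commands": [
    [[0,0,0.1,0,0,0,1],[0,0,0.2,0,0,0,1],[0,0,0.3,0,0,0,1],[0,0,0.4,0,0,0,1]]
  ]
}}

```text
clock: 10.57
tool_pos: [0.5077, -0.3086, -0.0228]
orientation: [-180.0, 0.0, -165.0]
force: [0.2, 0.6, -0.1]
opening: 0.0881
gripper_force: 0.0
```

>>> {"method": "play_rows", "body": {
  "commands": [
    [[0,0,0.1,0,0,0,1],[0,0,0.2,0,0,0,1],[0,0,0.3,0,0,0,1],[0,0,0.4,0,0,0,1],[0,0,0.5,0,0,0,1]]
  ]
}}

```text
clock: 10.98
tool_pos: [0.5074, -0.3085, -0.0285]
orientation: [180.0, -0.0, -165.0]
force: [-0.2, 0.5, 0.5]
opening: 0.0875
gripper_force: 0.0
```

>>> {"method": "play_rows", "body": {
  "commands": [
    [[0,0,0,0,0,0,0.58],[0,0,0,0,0,0,0.58],[0,0,0,0,0,0,0.58],[0,0,0,0,0,0,0.58],[0,0,0,0,0,0,0.58],[0,0,0,0,0,0,0.58],[0,0,0,0,0,0,0.58]]
  ]
}}

```text
clock: 11.57
tool_pos: [0.5075, -0.3085, -0.0283]
orientation: [-180.0, 0.0, -165.0]
force: [-0.0, -0.6, -0.3]
opening: 0.0537
gripper_force: 30.0
```

The ring is gripped (30 N), so the offset is confirmed. Now open, turn, and probe a little lower while open.

>>> {"method": "play_rows", "body": {
  "commands": [
    [[0,0,0,0,0,0,1],[0,0,0,0,0,0,1],[0,0,0,0,0,0,1],[0,0,0,0,0,0,1],[0,0,0,0,0,0,1],[0,0,0,0,0,-71,1],[0,0,0,0,0,-71,1],[0,0,0,0,0,-71,1],[0,0,0,0,0,-71,1],[0,0,0,0,0,-71,1],[0,0,0,0,0,-71,1],[0,0,0,0,0,-71,1],[0,0,0,0,0,-71,1],[0,0,0,0,0,-71,1],[0,0,0,0,0,-71,1],[0,0,0,0,0,-71,1],[0,0,0,0,0,-71,1],[0,0,0.1,0,0,-71,1],[0,0,0.2,0,0,-71,1],[0,0,0.2,0,0,-71,1]]
  ]
}}

```text
clock: 13.23
tool_pos: [0.5072, -0.3084, -0.0306]
orientation: [180.0, 0.0, -94.1]
force: [0.8, 0.8, 0.8]
opening: 0.0877
gripper_force: 0.0
```

>>> {"method": "play_rows", "body": {
  "commands": [
    [[0,0,0.1,0,0,0,1],[0,0,0.2,0,0,0,1],[0,0,0.2,0,0,0,1]]
  ]
}}

```text
clock: 13.48
tool_pos: [0.5073, -0.3084, -0.0326]
orientation: [180.0, 0.0, -94.0]
force: [-0.8, -0.9, 0.2]
opening: 0.0878
gripper_force: 0.0
```

>>> {"method": "play_rows", "body": {
  "commands": [
    [[0,0,0,0,0,0,0.5],[0,0,0,0,0,0,0.5],[0,0,0,0,0,0,0.5],[0,0,0,0,0,0,0.5],[0,0,0,0,0,0,0.5],[0,0,0,0,0,0,0.5],[0,0,-12,0,0,0,0.5],[0,0,-12,0,0,0,0.5],[0,0,-12,0,0,0,0.5],[0,0,-12,0,0,0,0.5],[0,0,-12,0,0,0,0.5],[0,0,-12,0,0,0,0.5]]
  ]
}}

```text
clock: 14.48
tool_pos: [0.5071, -0.3082, 0.0877]
orientation: [-180.0, 0.0, -94.0]
force: [-0.6, 0.2, -1.2]
opening: 0.0541
gripper_force: 30.0
```

```bash
python3 - <<'E'
from h import *
go((.5545,.1285,.1,-94.1),(.5545,.1285,.06,-94.1))
s=snapshot('scene');t=snapshot('top')
for n,q in(('s',s),('t',t)):
    f=q['frame'];h=cv2.cvtColor(f,cv2.COLOR_RGB2HSV);m=(h[...,0]>100)&(h[...,0]<125)&(h[...,1]>130)&(h[...,2]>40)
    k,l,st,c=cv2.connectedComponentsWithStats(m.astype(np.uint8))
    print(n,[x.tolist() for x in st[1:] if x[4]>8 and x[1]>150], proj(q,get_obs()['tool_pos']))
E
```

```text
t 14.48 tcp [ 0.5071 -0.3082  0.0877] rpy [-180.    0.  -94.] open 0.0541 F [-0.6  0.2 -1.2] grip 30.0 j6 8.0
(0.5545, 0.1285, 0.1, -94.1) -> [-43.9, -1.68, -1.22] [-0.0, 0.0, 0.1]
(0.5545, 0.1285, 0.06, -94.1) -> [-43.89, -1.68, 2.78] [-0.0, 0.0, 0.1]
s [] [348.17329615 231.5776762 ]
t [[332, 196, 4, 10, 28], [342, 203, 5, 3, 14]] [336.66036412 203.91102853]
```

>>> {"method": "play_rows", "body": {
  "commands": [
    [[-43.9,-1.7,0,0,0,0,0.5],[-43.9,-1.7,0,0,0,0,0.5],[-43.9,-1.7,0,0,0,0,0.5],[-43.9,-1.7,0,0,0,0,0.5],[-43.9,-1.7,0,0,0,0,0.5],[-43.9,-1.7,0,0,0,0,0.5],[-43.9,-1.7,0,0,0,0,0.5],[-43.9,-1.7,0,0,0,0,0.5],[-43.9,-1.7,0,0,0,0,0.5],[-43.9,-1.7,0,0,0,0,0.5],[-43.9,-1.7,0,0,0,0,0.5],[-43.9,-1.7,0,0,0,0,0.5],[-43.9,-1.7,0,0,0,0,0.5],[-43.9,-1.7,0,0,0,0,0.5],[-43.9,-1.7,0,0,0,0,0.5],[-43.9,-1.7,2,0,0,0,0.5],[-43.9,-1.7,2,0,0,0,0.5]]
  ]
}}

```text
clock: 16.0
tool_pos: [0.553, 0.1263, 0.065]
orientation: [179.8, -0.1, -94.1]
force: [-0.8, -0.5, -1.2]
opening: 0.054
gripper_force: 30.0
```

```bash
python3 - <<'E'
from h import *
go((.5545,.1285,.0674,-94.1),(.5545,.1285,.02,-94.1),(.5545,.1285,-.0166,-94.1))
o=get_obs();p=o['tool_pos']
D=np.zeros((600,800,3),np.uint8)
for i,n in enumerate(('scene','top')):
    s=snapshot(n);c=proj(s,[.5545,.1285,.05]);x0,y0=int(c[0])-28,int(c[1])-48
    a=cv2.resize(s['frame'][y0:y0+85,x0:x0+57],(399,595),interpolation=cv2.INTER_CUBIC)
    a=np.clip(a.astype(float)*1.5,0,255).astype(np.uint8)
    D[:595,i*401:i*401+399]=a;print(n,x0,y0,'ring centre',proj(s,p+[0,0,.042]),'spindle tip',proj(s,[.5545,.1285,.07]))
save('align',D)
E
```

```text
t 16.0 tcp [0.553  0.1263 0.065 ] rpy [ 1.798e+02 -1.000e-01 -9.410e+01] open 0.054 F [-0.8 -0.5 -1.2] grip 30.0 j6 -37.0
(0.5545, 0.1285, 0.0674, -94.1) -> [-0.23, -0.14, -0.24] [0.2, -0.1, -0.0]
(0.5545, 0.1285, 0.02, -94.1) -> [-0.24, -0.16, 4.5] [0.2, -0.1, -0.0]
(0.5545, 0.1285, -0.0166, -94.1) -> [-0.24, -0.17, 8.16] [0.2, -0.1, -0.0]
scene 215 124 ring centre [243.82752761 162.03370043] spindle tip [243.83657196 168.40277056]
top 193 142 ring centre [221.44705584 188.00103393] spindle tip [221.53479567 189.65851783]
```

View pics/align.png

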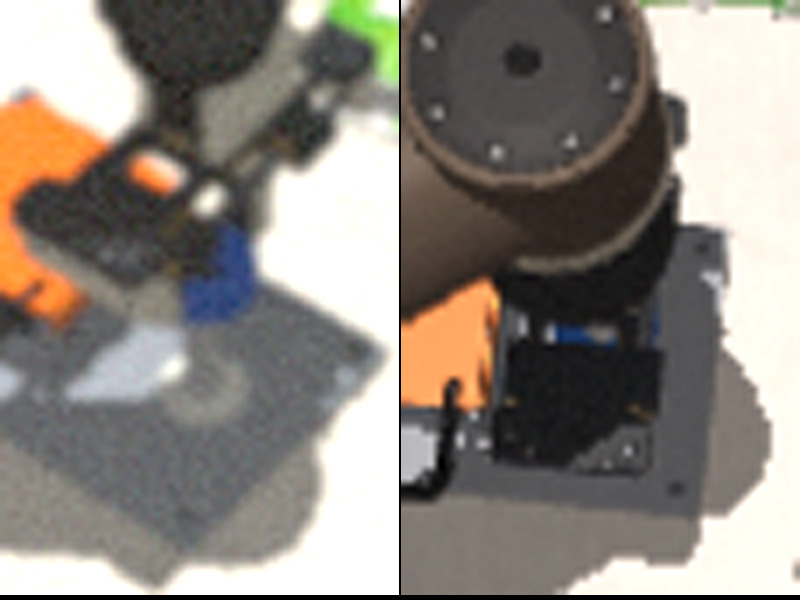

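The blue ring is over the spindle: scene crop (220,290), with the flange at (205,385). I'll descend to just above the tip and let it settle.

>>> {"method": "play_rows", "body": {
  "commands": [
    [[0,0,1.8,0,0,0,0.5],[0,0,1.8,0,0,0,0.5],[0,0,1.8,0,0,0,0.5]]
  ]
}}

```text
clock: 16.35
tool_pos: [0.5546, 0.1276, 0.0498]
orientation: [179.9, -0.0, -94.0]
force: [0.9, -0.2, -0.8]
opening: 0.0546
gripper_force: 30.0
```

>>> {"method": "play_rows", "body": {
  "commands": [
    [[-0.08,0,0.4,0,0,0,0.5],[-0.08,0,0.7,0,0,0,0.5],[-0.08,0,1.0,0,0,0,0.5],[-0.08,0,1.3,0,0,0,0.5],[-0.08,0,1.6,0,0,0,0.5],[-0.08,0,1.9,0,0,0,0.5],[-0.08,0,2.2,0,0,0,0.5],[-0.08,0,2.2,0,0,0,0.5]]
  ]
}}

```text
clock: 17.02
tool_pos: [0.5545, 0.1289, 0.0269]
orientation: [179.9, -0.0, -94.0]
force: [-1.3, -0.5, -0.2]
opening: 0.0542
gripper_force: 30.0
```

>>> {"method": "play_rows", "body": {
  "commands": [
    [[0,0,0.3,0,0,0,0.5],[0,0,0.6,0,0,0,0.5],[0,0,0.9,0,0,0,0.5],[0,0,1.2,0,0,0,0.5],[0,0,1.2,0,0,0,0.5]]
  ]
}}

```text
clock: 17.43
tool_pos: [0.5546, 0.1289, 0.0149]
orientation: [180.0, -0.0, -94.0]
force: [-0.2, 0.4, -0.5]
opening: 0.0541
gripper_force: 30.0
```

>>> {"method": "play_rows", "body": {
  "commands": [
    [[0,0,0.4,0,0,0,0.5],[0,0,0.8,0,0,0,0.5],[0,0,1.2,0,0,0,0.5],[0,0,1.6,0,0,0,0.5],[0,0,2.0,0,0,0,0.5],[0,0,2.4,0,0,0,0.5],[0,0,2.7,0,0,0,0.5],[0,0,2.8,0,0,0,0.5],[0,0,2.8,0,0,0,0.5]]
  ]
}}

```text
clock: 18.18
tool_pos: [0.5549, 0.129, -0.0127]
orientation: [180.0, -0.0, -94.0]
force: [-0.4, 0.4, -0.7]
opening: 0.054
gripper_force: 30.0
```

>>> {"method": "play_rows", "body": {
  "commands": [
    [[0,0,0.1,0,0,0,0.5],[0,0,0.2,0,0,0,0.5],[0,0,0.3,0,0,0,0.5],[0,0,0.35,0,0,0,0.5],[0,0,0.35,0,0,0,0.5]]
  ]
}}

```text
clock: 18.6
tool_pos: [0.5549, 0.1291, -0.0159]
orientation: [180.0, 0.0, -94.0]
force: [-0.7, -0.5, -0.9]
opening: 0.0542
gripper_force: 30.0
```

>>> {"method": "play_rows", "body": {
  "commands": [
    [[0,0,0.05,0,0,0,0.5],[0,0,0.1,0,0,0,0.5],[0,0,0.1,0,0,0,0.5]]
  ]
}}

```text
clock: 18.85
tool_pos: [0.555, 0.1291, -0.0163]
orientation: [-180.0, 0.0, -94.0]
force: [-2.1, -1.2, 4.5]
opening: 0.0539
gripper_force: 30.0
```

The spacer touches down at the expected height (z −16.3 mm against −16.6 predicted, 4.5 N). Release it, rise, and go to reel A.

>>> {"method": "play_rows", "body": {
  "commands": [
    [[0,0,0,0,0,0,0.8],[0,0,0,0,0,0,0.95],[0,0,0,0,0,0,0.95],[0,0,0,0,0,0,0.95],[0,0,0,0,0,0,0.95],[0,0,-3,0,0,0,0.95],[0,0,-6,0,0,0,0.95],[0,0,-10,0,0,0,1],[0,0,-11,0,0,0,1],[28,9,-11,0,0,45,1],[28,9,-11,0,0,45,1],[28,9,-11,0,0,45,1],[28,9,-11,0,0,45,1],[28,9,-11,0,0,45,1],[28,9,-11,0,0,45,1],[28,9,-11,0,0,45,1],[28,9,-11,0,0,45,1],[28,9,-11,0,0,45,1],[28,9,-11,0,0,45,1],[28,9,-11,0,0,45,1]]
  ]
}}

```text
clock: 20.52
tool_pos: [0.4464, -0.1434, 0.0933]
orientation: [-180.0, 0.0, -138.9]
force: [-0.3, 0.4, -0.0]
opening: 0.0874
gripper_force: 0.0
```

```bash
python3 - <<'E'
from h import *
go((.4455,-.1435,.0,-139),(.4455,-.1435,-.030,-139))
for n in('scene','top'):
    q=snapshot(n);f=q['frame'];h=cv2.cvtColor(f,cv2.COLOR_RGB2HSV);m=(h[...,0]>100)&(h[...,0]<125)&(h[...,1]>120)&(h[...,2]>40)
    k,l,st,c=cv2.connectedComponentsWithStats(m.astype(np.uint8))
    for x in st[1:]:
        if x[4]>20 and x[1]>120: print(n,x.tolist(),onz(q,x[0]+x[2]/2-.5,x[1]+x[3]/2-.5,.025).round(4))
E
```

```text
t 20.52 tcp [ 0.4464 -0.1434  0.0933] rpy [-180.     0.  -138.9] open 0.0874 F [-0.3  0.4 -0. ] grip 0.0 j6 -55.0
(0.4455, -0.1435, 0.0, -139) -> [0.08, 0.05, 9.33] [-0.0, 0.0, 0.1]
(0.4455, -0.1435, -0.03, -139) -> [0.08, 0.05, 12.33] [-0.0, 0.0, 0.1]
scene [237, 171, 15, 12, 109] [0.5542 0.129  0.025 ]
```

The spacer measures (0.554, 0.129) at mid-height z 0.025, so it's home. For the reel I'll use yaws −124 and −34, so no finger comes near the marker tip.

>>> {"method": "play_rows", "body": {
  "commands": [
    [[0.1,0,5,0,0,-15,1],[0.1,0,5,0,0,-15,1],[0.1,0,5,0,0,-15,1],[0.1,0,9,0,0,-15,1],[0.1,0,11,0,0,-15,1],[0.1,0,12,0,0,-15,1],[0.1,0,12.3,0,0,-15,1],[0.1,0,12.3,0,0,-15,0.5],[0.1,0,12.3,0,0,-15,0.5],[0.1,0,12.3,0,0,-15,0.5],[0.1,0,12.3,0,0,-15,0.5],[0.1,0,12.3,0,0,-15,0.5],[0.1,0,12.3,0,0,-15,0.5],[0.1,0,12.3,0,0,-15,0.5]]
  ]
}}

```text
clock: 21.78
tool_pos: [0.4454, -0.1446, -0.0292]
orientation: [-180.0, 0.0, -124.0]
force: [-1.5, 1.5, 6.7]
opening: 0.0545
gripper_force: 30.0
```

>>> {"method": "play_rows", "body": {
  "commands": [
    [[0,0,0,0,0,0,1],[0,0,0,0,0,0,1],[0,0,0,0,0,0,1],[0,0,0,0,0,0,1],[0,0,0,0,0,0,1],[0,0,0,0,0,-90,1],[0,0,0,0,0,-90,1],[0,0,0,0,0,-90,1],[0,0,0,0,0,-90,1],[0,0,0,0,0,-90,1],[0,0,0,0,0,-90,1],[0,0,0,0,0,-90,1],[0,0,0,0,0,-90,1],[0,0,0,0,0,-90,1],[0,0,0,0,0,-90,1],[0,0,0,0,0,-90,1],[0,0,0,0,0,-90,1],[0,0,0,0,0,-90,1],[0,0,0,0,0,-90,1]]
  ]
}}

```text
clock: 23.37
tool_pos: [0.4449, -0.1447, -0.0299]
orientation: [180.0, 0.0, -33.8]
force: [-0.3, 0.0, 0.7]
opening: 0.0876
gripper_force: 0.0
```

>>> {"method": "play_rows", "body": {
  "commands": [
    [[0,0,0,0,0,0,0.5],[0,0,0,0,0,0,0.5],[0,0,0,0,0,0,0.5],[0,0,0,0,0,0,0.5],[0,0,0,0,0,0,0.5],[0,0,0,0,0,0,0.5],[0,0,0,0,0,0,0.5]]
  ]
}}

```text
clock: 23.95
tool_pos: [0.445, -0.1446, -0.0298]
orientation: [-180.0, -0.0, -34.0]
force: [0.1, -0.6, 0.1]
opening: 0.0558
gripper_force: 30.0
```

>>> {"method": "play_rows", "body": {
  "commands": [
    [[0,0,-4,0,0,0,0.5],[0,0,-8,0,0,0,0.5],[0,0,-12,0,0,0,0.5],[0,0,-13,0,0,0,0.5],[-6.2,-28.8,-13,0,0,60,0.5],[-6.2,-28.8,-13,0,0,60,0.5],[-6.2,-28.8,-13,0,0,60,0.5],[-6.2,-28.8,-13,0,0,60,0.5],[-6.2,-28.8,-13,0,0,60,0.5],[-6.2,-28.8,-13,0,0,60,0.5],[-6.2,-28.8,-13,0,0,60,0.5],[-6.2,-28.8,-13,0,0,60,0.5],[-6.2,-28.8,-13,0,0,60,0.5],[-6.2,-28.8,-13,0,0,60,0.5],[-6.2,-28.8,-13,0,0,60,0.5],[-6.2,-28.8,-13,0,0,60,0.5],[-6.2,-28.8,-10,0,0,60,0.5],[-6.2,-28.8,-9,0,0,60,0.5],[-6.2,-28.8,-9,0,0,60,0.5],[-6.2,-28.8,-9,0,0,60,0.5]]
  ]
}}

```text
clock: 25.62
tool_pos: [0.554, 0.1279, 0.06]
orientation: [179.9, -0.1, -94.0]
force: [0.8, 0.6, -0.7]
opening: 0.056
gripper_force: 30.0
```

```bash
python3 - <<'E'
from h import *
go((.555,.129,.045,-94.1),(.555,.129,.004,-94.1))
E
```

```text
t 25.62 tcp [0.554  0.1279 0.06  ] rpy [ 1.799e+02 -1.000e-01 -9.400e+01] open 0.056 F [ 0.8  0.6 -0.7] grip 30.0 j6 -37.0
(0.555, 0.129, 0.045, -94.1) -> [-0.12, -0.09, 1.5] [0.1, -0.1, 0.1]
(0.555, 0.129, 0.004, -94.1) -> [-0.13, -0.1, 5.6] [0.1, -0.1, 0.1]
```

>>> {"method": "play_rows", "body": {
  "commands": [
    [[-0.05,0,0.4,0,0,0,0.5],[-0.05,0,0.8,0,0,0,0.5],[-0.05,0,1.2,0,0,0,0.5],[-0.05,0,1.4,0,0,0,0.5],[-0.05,0,1.4,0,0,0,0.5]]
  ]
}}

```text
clock: 26.03
tool_pos: [0.5543, 0.1292, 0.0458]
orientation: [180.0, -0.0, -94.0]
force: [-0.2, -0.7, -1.6]
opening: 0.056
gripper_force: 30.0
```

>>> {"method": "play_rows", "body": {
  "commands": [
    [[0,-0.05,0.3,0,0,0,0.5],[0,-0.05,0.6,0,0,0,0.5],[0,-0.05,0.9,0,0,0,0.5],[0,-0.05,1.2,0,0,0,0.5],[0,-0.05,1.5,0,0,0,0.5],[0,-0.05,1.8,0,0,0,0.5],[0,-0.05,2.0,0,0,0,0.5]]
  ]
}}

```text
clock: 26.62
tool_pos: [0.5549, 0.1292, 0.0257]
orientation: [180.0, -0.0, -94.0]
force: [-0.6, 0.0, -1.4]
opening: 0.0558
gripper_force: 30.0
```

>>> {"method": "play_rows", "body": {
  "commands": [
    [[0,0,0.3,0,0,0,0.5],[0,0,0.6,0,0,0,0.5],[0,0,0.9,0,0,0,0.5],[0,0,1.2,0,0,0,0.5],[0,0,1.5,0,0,0,0.5],[0,0,1.7,0,0,0,0.5],[0,0,1.8,0,0,0,0.5],[0,0,1.8,0,0,0,0.5]]
  ]
}}

```text
clock: 27.28
tool_pos: [0.5549, 0.1292, 0.0079]
orientation: [180.0, -0.0, -94.0]
force: [-0.3, 0.1, -2.0]
opening: 0.0559
gripper_force: 30.0
```

>>> {"method": "play_rows", "body": {
  "commands": [
    [[0,0,0.1,0,0,0,0.5],[0,0,0.2,0,0,0,0.5],[0,0,0.3,0,0,0,0.5],[0,0,0.35,0,0,0,0.5],[0,0,0.35,0,0,0,0.5]]
  ]
}}

```text
clock: 27.7
tool_pos: [0.555, 0.1292, 0.0046]
orientation: [180.0, -0.0, -94.0]
force: [0.2, -0.4, -1.8]
opening: 0.0563
gripper_force: 30.0
```

>>> {"method": "play_rows", "body": {
  "commands": [
    [[0,0,0.05,0,0,0,0.5],[0,0,0.1,0,0,0,0.5],[0,0,0.1,0,0,0,0.5]]
  ]
}}

```text
clock: 27.95
tool_pos: [0.5552, 0.1293, 0.0042]
orientation: [-180.0, 0.0, -94.0]
force: [-1.8, -0.2, 3.9]
opening: 0.056
gripper_force: 30.0
```

The reel is seated at z 4.2 mm, as predicted. Release it, rise, and refine the bar position from the first images.

>>> {"method": "play_rows", "body": {
  "commands": [
    [[0,0,0,0,0,0,0.8],[0,0,0,0,0,0,0.95],[0,0,0,0,0,0,0.95],[0,0,0,0,0,0,0.95],[0,0,0,0,0,0,0.95],[0,0,-2,0,0,0,0.95],[0,0,-5,0,0,0,0.95],[0,0,-9,0,0,0,0.6],[0,0,-11,0,0,0,0.4],[0,0,-11,0,0,0,0.4],[0,0,-11,0,0,0,0.4]]
  ]
}}

```text
clock: 28.87
tool_pos: [0.5559, 0.1298, 0.1152]
orientation: [-179.8, 0.1, -94.0]
force: [-0.3, -0.6, -0.9]
opening: 0.0621
gripper_force: 0.0
```

```bash
python3 - <<'E'
from h import *
S=np.load('scene0.npy',allow_pickle=True).item();T=np.load('top0.npy',allow_pickle=True).item()
O=np.array([.5596,.1938,0]);M=R.from_euler('z',-4.1,degrees=True)
for n,s in(('scene',S),('top',T)):
    g=s['frame'].sum(2).astype(np.float32)
    for y in(.040,.055,.070):
        xs=np.arange(-.125,-.06,.003);pr=[]
        for x in xs:
            u=proj(s,O+M.apply([x,y,.066]));pr.append(cv2.remap(g,np.float32([[u[0]]]),np.float32([[u[1]]]),cv2.INTER_LINEAR)[0,0])
        pr=np.array(pr);w=np.clip(330-pr,0,None);print(n,y,'min x',xs[pr.argmin()].round(3),pr.astype(int).tolist())
B=O+M.apply([-.095,.055,.0]);print(B)
q=snapshot('scene');f=q['frame']
p=proj(q,[.555,.129,.062]);print('reel top px',p,f[int(p[1])-4:int(p[1])+5,int(p[0])-10:int(p[0])+11].sum(2))
go((B[0],B[1],.115,-94.1),(B[0],B[1],.0185,-94.1))
E
```

```text
scene 0.04 min x -0.062 [357, 288, 286, 319, 330, 324, 299, 237, 170, 148, 189, 254, 277, 272, 231, 189, 183, 189, 187, 197, 169, 143]
scene 0.055 min x -0.098 [338, 271, 239, 235, 249, 250, 230, 193, 152, 123, 132, 167, 187, 206, 197, 179, 179, 182, 179, 185, 163, 138]
scene 0.07 min x -0.062 [337, 274, 269, 303, 317, 300, 268, 213, 167, 146, 170, 228, 253, 241, 208, 189, 182, 187, 185, 176, 159, 132]
top 0.04 min x -0.095 [446, 448, 449, 448, 326, 245, 272, 421, 322, 186, 87, 94, 303, 325, 328, 327, 326, 330, 329, 328, 328, 330]
top 0.055 min x -0.095 [445, 444, 444, 415, 324, 237, 214, 268, 301, 167, 92, 141, 241, 319, 330, 331, 331, 332, 331, 329, 329, 289]
top 0.07 min x -0.092 [445, 445, 446, 445, 366, 261, 214, 242, 217, 156, 95, 76, 241, 317, 330, 326, 327, 326, 325, 327, 327, 280]
[0.46877549 0.2554515  0.        ]
reel top px [243.8579995 169.7171269] [[196 204 171 144 144 249 355 440 478 446 373 320 281 283 308 351 381 352
  300 250 246]
 [194 176 185 189 285 425 547 570 508 410 345 319 316 305 313 346 347 337
  273 211 195]
 [199 212 202 279 439 552 597 566 435 320 273 25
[... 229 characters left out ...]
353 408 413 365 276 219 207 239 240 233 215 211 205 275 307 316
  275 226 217]
 [285 351 377 353 344 316 276 227 207 229 237 243 220 204 221 257 304 300
  284 232 196]
 [325 374 383 349 327 312 308 261 226 219 229 230 214 223 258 303 304 313
  267 224 208]
 [375 387 385 349 323 318 324 304 273 261 237 251 256 266 293 312 313 297
  268 232 212]]
t 28.92 tcp [0.5549 0.1293 0.1138] rpy [-180.    0.  -94.] open 0.0584 F [-0.5 -0.6 -1. ] grip 0.0 j6 -37.0
(np.float64(0.46877548505985805), np.float64(0.25545150027280705), 0.115, -94.1) -> [-11.98, 9.47, -0.12] [-0.0, 0.0, 0.1]
(np.float64(0.46877548505985805), np.float64(0.25545150027280705), 0.0185, -94.1) -> [-11.97, 9.47, 9.53] [-0.0, 0.0, 0.1]
```

The bar profile sits at feeder x −94 to −97 mm in both views, which matches the model's −95. The reel's top shows as a centred ring. Now go to the bar.

>>> {"method": "play_rows", "body": {
  "commands": [
    [[-12,9.5,0,0,0,0,0.4],[-12,9.5,0,0,0,0,0.4],[-12,9.5,0,0,0,0,0.4],[-12,9.5,0,0,0,0,0.4],[-12,9.5,0,0,0,0,0.4],[-12,9.5,0,0,0,0,0.4],[-12,9.5,3,0,0,0,0.4],[-12,9.5,4,0,0,0,0.4],[-12,9.5,4,0,0,0,0.4]]
  ]
}}

```text
clock: 29.67
tool_pos: [0.4669, 0.2529, 0.0703]
orientation: [179.7, -0.3, -94.1]
force: [-0.0, 0.2, 0.5]
opening: 0.0352
gripper_force: 0.0
```

```bash
python3 - <<'E'
from h import *
go((.4688,.2555,.0185,-94.1))
E
```

```text
t 29.67 tcp [0.4669 0.2529 0.0703] rpy [179.7  -0.3 -94.1] open 0.0352 F [-0.   0.2  0.5] grip 0.0 j6 -54.0
(0.4688, 0.2555, 0.0185, -94.1) -> [-0.29, -0.2, 5.18] [0.3, -0.3, 0.0]
```

>>> {"method": "play_rows", "body": {
  "commands": [
    [[0,0,1,0,0,0,0.4],[0,0,2,0,0,0,0.4],[0,0,3,0,0,0,0.4],[0,0,4,0,0,0,0.4],[0,0,5,0,0,0,0.4],[0,0,5.5,0,0,0,0.4],[0,0,5.5,0,0,0,0.4]]
  ]
}}

```text
clock: 30.25
tool_pos: [0.4679, 0.2548, 0.0172]
orientation: [179.9, -0.1, -94.0]
force: [-0.5, -0.6, 0.1]
opening: 0.035
gripper_force: 0.0
```

>>> {"method": "play_rows", "body": {
  "commands": [
    [[0,0,0,0,0,0,0],[0,0,0,0,0,0,0],[0,0,0,0,0,0,0],[0,0,0,0,0,0,0],[0,0,0,0,0,0,0],[0,0,0,0,0,0,0],[0,0,0,0,0,0,0]]
  ]
}}

```text
clock: 30.83
tool_pos: [0.4675, 0.2558, 0.0187]
orientation: [179.9, 0.0, -94.0]
force: [-6.9, 3.0, 1.6]
opening: 0.009
gripper_force: 30.0
```

The bar is gripped (opening 9 mm, 30 N). Start the arc and check partway.

>>> {"method": "play_rows", "body": {
  "commands": [
    [[0,0.1,0,0,0,0,0],[0,0.06,-1.12,0,0,0,0],[0,-0.06,-2.23,0,0,0,0],[0,-0.25,-3.33,0,0,0,0],[0,-0.52,-4.41,0,0,0,0],[0,-0.86,-5.47,0,0,0,0],[0,-1.28,-6.51,0,0,0,0],[0,-1.77,-7.51,0,0,0,0],[0,-2.33,-8.48,0,0,0,0],[0,-2.33,-8.48,0,0,0,0],[0,-2.33,-8.48,0,0,0,0]]
  ]
}}

```text
clock: 31.75
tool_pos: [0.4898, 0.2539, 0.1036]
orientation: [179.8, 0.0, -94.0]
force: [-10.8, 2.9, 2.1]
opening: 0.0091
gripper_force: 30.0
```

>>> {"method": "play_rows", "body": {
  "commands": [
    [[0,0.2,0,0,0,0,0],[0,-0.43,-0.92,0,0,0,0],[0,-1.11,-1.8,0,0,0,0],[0,-1.86,-2.63,0,0,0,0],[0,-2.66,-3.41,0,0,0,0],[0,-3.52,-4.13,0,0,0,0],[0,-4.42,-4.78,0,0,0,0],[0,-5.37,-5.38,0,0,0,0],[0,-5.37,-5.38,0,0,0,0],[0,-5.37,-5.38,0,0,0,0],[0,-5.37,-5.38,0,0,0,0]]
  ]
}}

```text
clock: 32.67
tool_pos: [0.5454, 0.2495, 0.1598]
orientation: [-180.0, -0.0, -94.0]
force: [-9.0, -1.7, 11.7]
opening: 0.0087
gripper_force: 30.0
```

```bash
python3 - <<'E'
from h import *
go()
o=get_obs();p=o['tool_pos'];O=np.array([.5596,.1938,0]);M=R.from_euler('z',-4.1,degrees=True)
d=M.inv().apply(p-np.array([.4675,.2558,.0187]));print('bar shift feeder',d,'angle from x,z',np.degrees(np.arctan2(d[2],.16-d[0])),'radius',np.hypot(d[2],.16-d[0]))
s=snapshot('scene');t=snapshot('top')
D=np.zeros((600,800,3),np.uint8)
for i,q in enumerate((s,t)):
    c=proj(q,O+[0,0,.08]).astype(int);x0,y0=c[0]-32,c[1]-45
    a=cv2.resize(q['frame'][y0:y0+85,x0:x0+57],(399,595),interpolation=cv2.INTER_CUBIC);a=np.clip(a*1.4,0,255).astype(np.uint8)
    for th in(0,60):
      for yy in(.02,.09):
        for r in(.16,.112):
          w=O+M.apply([.065-r*np.cos(np.radians(th)),yy,.066+r*np.sin(np.radians(th))]);u=(proj(q,w)-[x0,y0]+.5)*7;cv2.circle(a,(int(u[0]),int(u[1])),3,(255,0,0) if th else (0,255,255),-1)
    D[:595,i*401:i*401+399]=a
save('final',D)
E
```

```text
t 32.67 tcp [0.5454 0.2495 0.1598] rpy [-180.   -0.  -94.] open 0.0087 F [-9.  -1.7 11.7] grip 30.0 j6 -47.0
bar shift feeder [ 0.0781897  -0.00074546  0.1411363 ] angle from x,z 59.90107853123468 radius 0.16313301475279643
```

View pics/final.png

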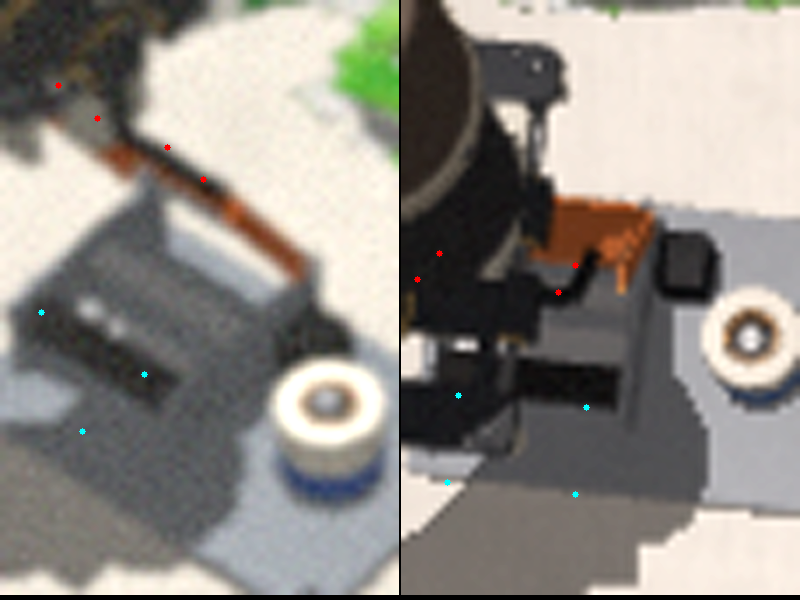

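The picture shows the reel at (328,400) left, seated on the blue spacer. The guard is open, with its arm and bar end at about (555,293) in the top view, and the red 60° prediction is at (558,292). I'll relieve the radial preload a little and check that the hold is steady.

>>> {"method": "play_rows", "body": {
  "commands": [
    [[0,0.05,-0.08,0,0,0,0],[0,0.05,-0.08,0,0,0,0],[0,0.05,-0.08,0,0,0,0],[0,0.05,-0.08,0,0,0,0],[0,0.05,-0.08,0,0,0,0],[0,0.05,-0.08,0,0,0,0],[0,0.05,-0.08,0,0,0,0],[0,0.05,-0.08,0,0,0,0],[0,0.05,-0.08,0,0,0,0],[0,0.05,-0.08,0,0,0,0],[0,0.05,-0.08,0,0,0,0],[0,0.05,-0.08,0,0,0,0]]
  ]
}}

```text
clock: 33.77
tool_pos: [0.5448, 0.2495, 0.1595]
orientation: [180.0, -0.0, -94.0]
force: [-7.2, -2.1, 8.1]
opening: 0.0089
gripper_force: 30.0
```

```bash
python3 -c "
from h import *
print(close_job())"
```

```text
the job is handed in; nothing more can be done
None
```

The spacer and then the reel are seated fully home on the spindle, and the gripper is still holding the guard open at about 60° (59–60.5° from the arm's readings); I handed the job in at about 34 s.

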